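# Lever the condiment well open and lift out the sauce pail

## Robot

A 6-joint arm with a two-finger parallel gripper is mounted at the origin on the work surface. World frame = base frame: x ahead of the robot, y to its left, z up, the work surface at z = 0. Lengths are in m, angles in rad, forces in N, time in s.
With the tool pointing down it reaches from about 0.35 to 0.925 m from the base axis. Payload 6.4 kg.
Tool frame: the origin (TCP) lies at the very end of the fingers, on their centre line; the grasp point (between the pads) lies 19 mm behind it; z points along the fingers, y is the line along which they close (so a half turn about z gives the same grasp; the last joint's range is limited). The gripper opens to 85 mm and grips with 20 to 120 N. Pads are 22 mm wide; open, the fingers measure 114 mm over their backs; the gripper's body (76 mm by 85 mm) begins 54 mm behind the grasp point. The pads swing forward as they close: fully open they stand 13 mm farther back than shut.
Start: joints at [0.959, 0.245, 1.558, -0, 1.339, -0.174], TCP at [0.276, 0.589, 0.231] pointing down, gripper open.
Joint ranges: [-3.13, 3.13], [-1.02, 2.26], [0.13, 2.54], [-0.95, 4.09], [0.21, 2.88], [-2.74, 2.74]. Speed limits (rad/s): [2.57, 2.57, 3.14, 3.14, 3.14, 3.14].

## Interface

Orientations are given as a unit quaternion [w, x, y, z].
In Python, from workcell import * gives the robot as it stands.
- The arm moves only by the tool carry_out, never from a script. Its argument "targets" is a list of rows, each a list of 7 numbers: the shift along the tool's x, y, z in cm, then the turn, a rotation vector about the tool's x, y, z in degrees, then the finger opening in cm, from 0 to 8.54. A call has 1 to 12 rows; each row is the pose to reach, as a shift and turn from the pose commanded when the call began, along the tool's axes at that moment; what a row does not reach only later rows make up. A row lasts 1/10 s, in which the tool goes at most 50 mm and 8.59 degrees, less where a joint would pass 70% of its speed; a pose out of reach is approached as far as the arm can. A call with a gripper value outside its range is refused whole. The fingers move at their own pace and stop on an object; "squeeze" is the grip in N (left out, the last holds). Time passes only in rows, so rows that repeat a pose let the fingers close. It gives the time, the measured TCP pose, the force, the opening and the grip force at its end, in the units of the state.
- get_obs(): the state, without advancing time (a new reading comes with each control period).
- snapshot(name): name is "scene" or "top" or "wrist"; returns a dict with "color" (480x640x3 uint8, blue, green, red), "camera_matrix" (3x3 intrinsics, pixels), "k1" (the pictures are not rectified: a ray, as slopes to the right and down, at radius r is drawn at 1 + k1 r^2 times it, then the intrinsics apply), "origin" and "attitude" of the camera in the world. Camera axes: x right, y up, looking along -z (the intrinsics and any distortion apply to the point x, -y, -z); pixel columns grow to the right and rows downward; lengths in m; the calibration is good to about 2 mm. A picture is of the moment at which its call begins. There is no depth.
- close_job(): hands the job in; it is judged then, once.
Trained networks look in the newest picture that a camera, given by its name, has taken for a name from the list of things; names that differ only in an ending like _2 or _b are one class to them, and where a whole thing is asked for, a point or a joint stands for the part that bears it (a point fixed in the world has none). Each returns a list of dicts, best first, with "conf" (0 to 1); they miss things now and then, are a little off and sometimes report something else, mostly with a low value. They report only what shows in the picture. A call takes as long as a camera call. They do not tell look-alikes from the thing itself.
- recognise(camera, name): "rect" ([left, top, right, bottom] as shares, 0 to 1, of the picture: columns of its width, rows of its height, round what is visible of it).
- regions_of(camera, name): "region" (480x640 bool, what is visible of it) and "rect" ([left, top, right, bottom] as shares, 0 to 1, of the picture: columns of its width, rows of its height, round what is visible of it).
The state is a dict: "t": time; "joints": joint angles; "joint_vel": joint speeds; "tau": joint torques, N m; "tool_pos": TCP position; "ee_rot": TCP orientation; "force": force on the tool from outside, world axes, zero at the start; "torque": the same for the moment, N m; "width": finger opening in m; "finger_force": force on a finger pad.
Only numpy, scipy, OpenCV 4.12 (cv2) and the standard library are available. Lean on these libraries where they do the work, as an engineer would, in place of code of your own. Each camera call takes 0.05 s, during which the arm holds its last target. There are 200 camera calls.

## Task

Lever the cover of the steel condiment well all the way open with the turner so that it stays open by itself, then lay the turner back down flat on the counter, same face up. Lift the wider of the two pails out by its arched handle and set it down gently, upright and wholly on the round cork trivet. Leave the slim pail in the well and the other things on the counter where they are, and keep both pails upright throughout.

Things in the scene. Friction and masses are not known exactly. Their poses are not given: they have to be found in the camera images.
- well: Fixed steel box, 180 (its x) x 260 (its y) x 124 mm high, walls 4 mm, inner floor 6 mm above the counter. Origin: centre of its underside; z up; its FRONT is its -x side. Side and back walls are 124 mm high, the front wall only 110 mm: under the shut cover this leaves a slot 14 mm high and 252 mm wide along the front.
- well_slot (a point): Middle of that slot, in the plane of the front wall's outer face, 117 mm above the counter (well frame: -90, 0, 117 mm). Axes as the well.
- well_hinge (a point): Middle of the cover's hinge line, on the top edge of the back wall (well frame: 90, 0, 124 mm). The hinge line is parallel to the well's y. Axes as the well.
- cover (a joint): Cover angle: 0 shut (level), grows as its front edge swings up and back; stop at 1.9 rad. Plain steel plate without handle, 180 x 260 x 4 mm, 0.35 kg; when shut its underside is 124 mm above the counter, level with the hinge line. The hinge is almost free: let go below about 1.57 rad the cover falls shut, beyond that it falls fully open (1.9) and stays.
- cover_edge (a point): Middle of the cover's front edge, 180 mm from the hinge line; when shut, flush with the front wall's outer face.
- turner: Flat kitchen turner lying loose, 260 mm long, 0.18 kg. x points from handle to blade, z up; origin on the underside below the grip point. Black handle 20 mm wide x 20 mm high, from x = -90 to +40 mm; steel shank 16 mm wide and 6 mm high from +36 to +92 mm; thin steel blade 70 mm wide, 3 mm thick from +90 to +170 mm. All undersides are in one plane. It balances 19 mm ahead of the origin.
- turner_tip (a point): Middle of the turner's front blade edge, 170 mm ahead of the origin, 1.5 mm above the underside.
- pail: The WIDER of two loose round steel pails in the well: 84 mm across the rim, 74 mm across the foot, 65 mm high, 0.19 to 0.35 kg with handle. Origin: centre of its underside. A rigid arched handle of 9 mm round bar stands over the mouth along the pail's x axis: level from x = -28 to +28 mm at 92 mm (bar centre) above the underside, sloping down to the rim at x = +-39 mm.
- pail_handle: The wide pail's handle, rigidly part of it; same origin and axes as the pail.
- pail_grip (a point): Middle of the level part of the wide pail's handle, on the bar's centre line, 92 mm above the pail's underside.
- slim_pail: The slimmer pail in the well, same height and shape of handle but only 58 mm across the rim (level part of its handle x = -19 to +19 mm). Origin: centre of its underside. Stays in the well.
- trivet: Fixed round cork trivet on the counter, 130 mm diameter, 8 mm thick. Origin: centre of its underside.
- trivet_center (a point): The trivet's centre at half its thickness, 4 mm above the counter.
- jar: Amber jar with a steel cap, 70 mm diameter, 85 mm high, standing loose. Origin: centre of its underside. Leave alone.
- bottle_a: Red sauce bottle, 54 mm diameter, 170 mm high, standing loose. Origin: centre of its underside. Leave alone.
- bottle_b: Yellow sauce bottle, 54 mm diameter, 170 mm high, standing loose. Origin: centre of its underside. Leave alone.
- ramekin: White ceramic ramekin, 70 mm diameter, 40 mm high, loose. Origin: centre of its underside. Leave alone.
- shaker: Small glass shaker with a steel cap, 40 mm diameter, 85 mm high, loose. Origin: centre of its underside. Leave alone.
Things that resemble listed ones, but are neither listed nor needed, are in the scene too. Several things have the shape of the trivet; the one meant has the colours described above.

How it is judged:
By the outcome, as a careful person would: the job done as asked, in the order asked, and still so for the second after the job is handed in, with the robot touching nothing.
It also fails if it takes over 64 s, if anything falls off the work surface, if the arm or the gripper's body presses on something with over 40 N, if the wrist force passes 120 N, or if a joint passes its speed limit or range.

## Working session

There is one attempt and no reset: what is moved stays moved. The work goes in short steps, Python scripts to look and compute and a tool call to move; the robot and the scene stay as the last step left them, time stands still between calls to the robot, and variables do not carry over. Pictures are saved under pics/ and viewed, at most 10 in all, crops included, and the job is handed in when it is done.

Besides the shell and the picture viewer there is one more tool, called after "Request:" as name(argument=value, ...), one argument or row to a line, values as JSON. carry_out: Moves the arm, as the interface text tells. Its arguments: {"type":"object","properties":{"targets":{"type":"array","items":{"type":"array","items":{"type":"number"}}},"squeeze":{"type":"number"}},"required":["targets"]}

```bash
ls; mkdir -p pics; cat > h.py <<'E'
from workcell import *
import numpy as np, cv2
from scipy.spatial.transform import Rotation as R
def Rm(a):
    a=np.array(a,float)
    return a if a.shape==(3,3) else R.from_quat([a[1],a[2],a[3],a[0]]).as_matrix()
def ray(s,uv):
    K=np.array(s["camera_matrix"]);d=np.array([s["k1"],0,0,0,0],float)
    p=cv2.undistortPoints(np.array(uv,float).reshape(-1,1,2),K,d).reshape(-1,2)
    v=np.c_[p[:,0],-p[:,1],-np.ones(len(p))]@Rm(s["attitude"]).T
    return np.array(s["origin"]),v
def atz(s,uv,z):
    o,v=ray(s,uv); return o+v*((z-o[2])/v[:,2])[:,None]
def proj(s,P):
    K=np.array(s["camera_matrix"]);q=(np.atleast_2d(P)-np.array(s["origin"]))@Rm(s["attitude"])
    x=q[:,0]/-q[:,2];y=-q[:,1]/-q[:,2];f=1+s["k1"]*(x*x+y*y)
    return np.c_[K[0,0]*x*f+K[0,2],K[1,1]*y*f+K[1,2]]
def tri(s1,a,s2,b):
    o1,v1=ray(s1,a);o2,v2=ray(s2,b);v1=v1[0]/np.linalg.norm(v1[0]);v2=v2[0]/np.linalg.norm(v2[0])
    t=np.linalg.lstsq(np.c_[v1,-v2],o2-o1,rcond=None)[0]
    p,q=o1+v1*t[0],o2+v2*t[1];return (p+q)/2,np.linalg.norm(p-q)
E
python3 - <<'E'
from h import *
o=get_obs();print({k:np.round(v,3).tolist() for k,v in o.items()})
for n in["scene","top"]:
    s=snapshot(n);cv2.imwrite(f"pics/{n}1.png",s["color"]);print(n,np.round(s["origin"],3),np.array(s["camera_matrix"])[0,0],s["k1"],np.round(s["attitude"],3).tolist())
    for m in["well","cover","turner","trivet","jar","bottle_a","ramekin","shaker","pail"]:
        print(m,[(round(d["conf"],2),np.round(np.array(d["rect"])*[640,480,640,480]).astype(int).tolist()) for d in recognise(n,m)])
E
```

```text
pics
{'t': 0.0, 'joints': [0.959, 0.246, 1.559, -0.0, 1.339, -0.174], 'joint_vel': [-0.0, -0.0, -0.001, -0.0, -0.001, -0.0], 'tau': [-0.001, -42.951, -32.613, -0.0, 0.005, 0.0], 'tool_pos': [0.275, 0.588, 0.23], 'ee_rot': [-0.0, 0.217, 0.976, -0.001], 'force': [0.419, 0.619, 0.149], 'torque': [0.006, -0.012, 0.041], 'finger_force': 0.0, 'width': 0.086}
scene [1.143 0.595 0.865] 584.3280330458671 -0.09228331647598459 [0.38, 0.163, 0.37, 0.832]
well []
cover [(0.69, [140, 145, 294, 281]), (0.68, [140, 142, 294, 233])]
turner [(0.88, [299, 258, 425, 315])]
trivet [(0.96, [429, 311, 503, 371]), (0.92, [398, 241, 460, 290]), (0.91, [508, 278, 573, 328]), (0.71, [475, 224, 538, 269])]
jar [(0.66, [336, 309, 377, 364])]
bottle_a [(0.82, [253, 308, 289, 389]), (0.71, [430, 349, 471, 433]), (0.22, [183, 221, 214, 236])]
ramekin [(0.86, [251, 295, 289, 326])]
shaker [(0.59, [215, 305, 243, 347])]
pail [(0.63, [140, 144, 293, 235]), (0.47, [249, 296, 288, 328]), (0.42, [184, 221, 213, 234])]
top [0.366 0.049 1.326] 551.4415337649033 0.0018910683854051684 [0.712, 0.035, -0.042, -0.7]
well [(0.68, [386, 146, 500, 279]), (0.65, [323, 124, 345, 150])]
cover [(0.65, [395, 143, 499, 275])]
turner [(0.79, [234, 220, 347, 252])]
trivet [(0.93, [171, 221, 224, 278]), (0.88, [139, 298, 195, 352]), (0.84, [239, 273, 292, 330]), (0.71, [396, 146, 495, 277]), (0.6, [192, 342, 252, 397])]
jar []
bottle_a [(0.89, [147, 165, 186, 197]), (0.63, [278, 114, 298, 153])]
ramekin [(0.89, [310, 150, 342, 181])]
shaker [(0.87, [325, 122, 344, 147]), (0.47, [238, 219, 348, 251])]
pail []
```

View pics/scene1.png

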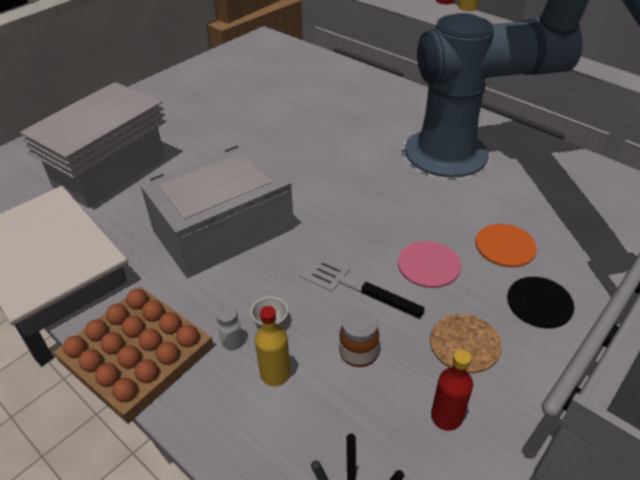

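View pics/top1.png

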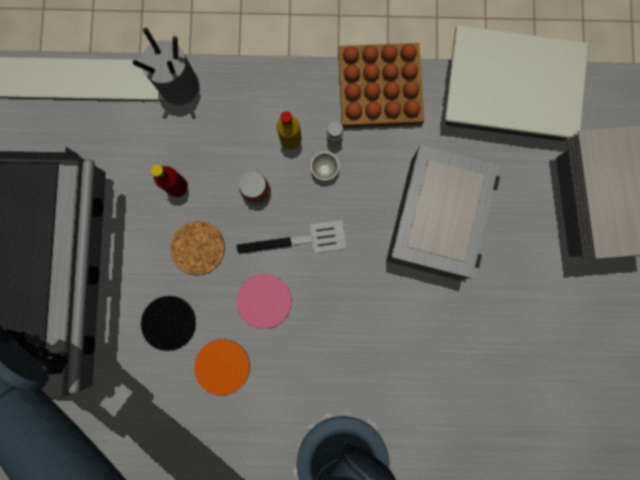

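The top view shows the well at about (445, 210) px with its hinges on the right, so its front faces left, toward the turner. The turner's handle is at (265, 245) and its blade at (328, 236). The cork trivet is at (198, 249). Next I'll enlarge the well and turner.

```bash
python3 - <<'E'
from h import *
t=cv2.imread("pics/top1.png");s=cv2.imread("pics/scene1.png")
f=lambda im,x,y,w,h,k:cv2.resize(im[y:y+h,x:x+w],None,fx=k,fy=k,interpolation=cv2.INTER_CUBIC)
a=f(t,380,135,133,150,3);b=f(s,130,135,175,150,2.28)
b=cv2.resize(s[135:285,130:305],(400,343));a=f(t,380,135,133,150,3) #399x450
c=f(t,230,210,133,50,3);d=f(s,290,250,145,75,2.75)
L=np.zeros((600,800,3),np.uint8);L[:450,:399]=a;L[450:600,:399]=c;L[:343,400:800]=b;d=d[:256,:399];L[344:344+d.shape[0],400:400+d.shape[1]]=d
L=np.clip(L.astype(float)*1.5,0,255).astype(np.uint8)
cv2.imwrite("pics/comp.png",L)
E
```

```text
(no output)
```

View pics/comp.png

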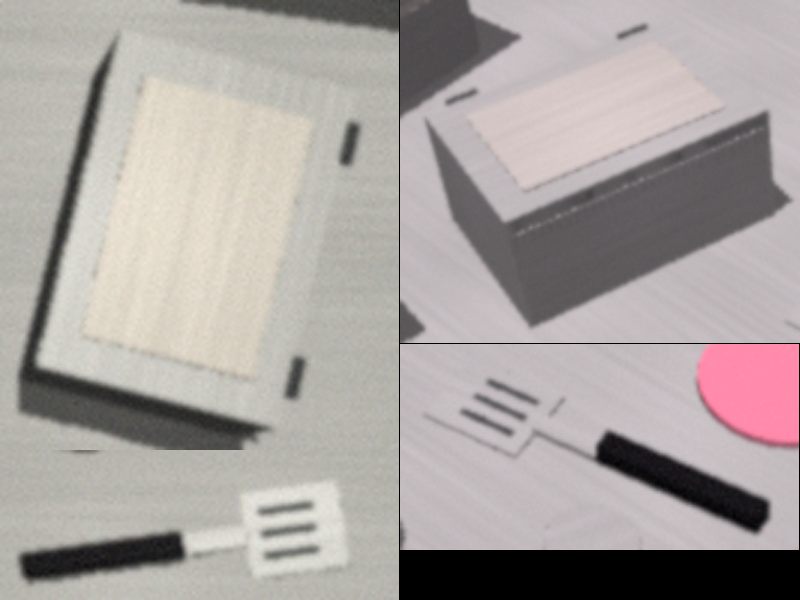

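```bash
python3 - <<'E'
from h import *
t=snapshot("top");s=snapshot("scene")
T=[(420,146),(392.3,257.3),(470.7,277.7),(498.3,165)];S=[(175.9,232.1),(291,184),None,None]
P=atz(t,T,.128);print("top@.128\n",P.round(4))
print([np.linalg.norm(P[i]-P[(i+1)%4]).round(4) for i in range(4)])
print(tri(t,T[0],s,S[0]),tri(t,T[1],s,S[1]))
print("scene front@.128",atz(s,S[:2],.128).round(4), "backleft",atz(s,[(142.2,187.5)],.128).round(4))
# model fit with known size to the corners
from scipy.optimize import least_squares
uv=np.array(T); M=np.array([[-.09,.13],[-.09,-.13],[.09,-.13],[.09,.13]])
def W(p,z=.128):
    c,n=np.cos(p[2]),np.sin(p[2]);return np.c_[M@np.array([[c,n],[-n,c]])+p[:2],np.full(4,z)]
us=np.array([S[0],S[1],(142.2,187.5)])
for use in (1,2,3):
    f=lambda p:np.r_[(proj(t,W(p))-uv).ravel()*(use&1>0),(proj(s,W(p)[[0,1,3]])-us).ravel()*(use&2>0)]
    r=least_squares(f,[.45,-.22,-1.7]);print(use,r.x.round(4),r.fun.round(1))
U=[(237.7,249),(291.3,242)];print("turner handle@.02",atz(t,U,.02).round(4),"tip@.003",atz(t,[(343.7,234.3)],.003).round(4))
for c,n in((t,"top"),(s,"scene")):
    for m,z in(("trivet",.008),("jar",.085),("bottle_a",.17),("ramekin",.04)):
        for d in regions_of(n,m):
            v,u=np.nonzero(d["region"]);print(n,m,round(d["conf"],2),atz(c,[(u.mean(),v.mean())],z).round(3)[0],c["color"][d["region"]].mean(0).round())
    for d in regions_of(n,"turner"):
        k=d["region"].astype(np.uint8);cs=max(cv2.findContours(k,0,2)[0],key=cv2.contourArea)
        rc=cv2.minAreaRect(cs);b=cv2.boxPoints(rc);q=atz(c,b,.01);print(n,"turner",d["conf"],q.round(3).tolist(),np.sort(rc[1]))
E
```

```text
top@.128
 [[ 0.7184 -0.1606  0.128 ]
 [ 0.4681 -0.0996  0.128 ]
 [ 0.4265 -0.2705  0.128 ]
 [ 0.6783 -0.3351  0.128 ]]
[np.float64(0.2576), np.float64(0.1759), np.float64(0.26), np.float64(0.1791)]
(array([ 0.72074039, -0.16231521,  0.12281147]), np.float64(0.002192574708954939)) (array([ 0.46902362, -0.10082057,  0.12026188]), np.float64(0.0007169578727298487))
scene front@.128 [[ 0.7242 -0.1581  0.128 ]
 [ 0.4762 -0.0939  0.128 ]] backleft [[ 0.6843 -0.3227  0.128 ]]
1 [ 0.5729 -0.2164 -1.8121] [-0.2 -1.  -0.7 -0.   1.1  0.6 -0.1  0.3  0.  -0.   0.  -0.  -0.  -0. ]
2 [ 0.5784 -0.2112 -1.8134] [-0.  -0.  -0.  -0.  -0.  -0.  -0.  -0.   0.2  1.3  1.2 -0.3 -1.5 -1.7]
3 [ 0.5747 -0.2153 -1.8115] [-0.8 -1.8 -1.2 -0.8  0.6 -0.2 -0.6 -0.5  0.5 -0.7  1.1 -2.  -1.2 -3.2]
turner handle@.02 [[0.4909 0.2546 0.02  ]
 [0.5098 0.1279 0.02  ]] tip@.003 [[0.5326 0.0028 0.003 ]]
top trivet 0.97 [0.494 0.354 0.008] [ 54.  96. 135.]
top trivet 0.97 [0.214 0.285 0.008] [ 15.  77. 168.]
top trivet 0.92 [0.369 0.191 0.008] [111.  92. 168.]
top trivet 0.62 [0.314 0.415 0.008] [16. 16. 16.]
top trivet 0.24 
[... 247 characters left out ...]
top turner 0.65 [[0.529, 0.267, 0.01], [0.569, 0.007, 0.01], [0.498, -0.003, 0.01], [0.458, 0.254, 0.01]] [ 29.95009422 109.26154327]
scene trivet 0.97 [0.323 0.418 0.008] [18. 17. 18.]
scene trivet 0.89 [0.378 0.195 0.008] [113.  92. 170.]
scene trivet 0.8 [0.225 0.289 0.008] [ 38.  83. 170.]
scene trivet 0.56 [0.498 0.356 0.008] [ 72. 102. 137.]
scene jar 0.88 [0.665 0.239 0.085] [81. 86. 98.]
scene bottle_a 0.76 [0.816 0.194 0.17 ] [ 33.  81. 109.]
scene bottle_a 0.7 [0.707 0.434 0.17 ] [22. 33. 94.]
scene ramekin 0.66 [0.695 0.053 0.04 ] [113. 117. 124.]
scene turner 0.82 [[0.578, 0.017, 0.01], [0.508, -0.015, 0.01], [0.469, 0.253, 0.01], [0.535, 0.271, 0.01]] [ 28.45195007 128.17056274]
```

```bash
cat >> h.py <<'E'
def plan(pos,yaw,pitch=0,lift=None):
    """pos: world TCP target, yaw (deg) of tool x, tool z down; pitch deg about tool y. Prints tool-frame row."""
    o=get_obs();R0=Rm(o["ee_rot"]);y=np.radians(yaw)
    Rt=np.c_[[np.cos(y),np.sin(y),0],[np.sin(y),-np.cos(y),0],[0,0,-1]]@R.from_euler('y',pitch,degrees=True).as_matrix()
    d=R0.T@(np.array(pos)-o["tool_pos"])*100
    w=R.from_matrix(R0.T@Rt).as_rotvec(degrees=True)
    print("row",d.round(2).tolist(),w.round(2).tolist(),"rows>=%d"%np.ceil(max(np.linalg.norm(d)/5,np.linalg.norm(w)/8.59)))
def st():
    o=get_obs();y=np.degrees(np.arctan2(Rm(o["ee_rot"])[1,0],Rm(o["ee_rot"])[0,0]))
    print("t",round(o["t"],2),"tcp",np.round(o["tool_pos"],4),"yaw",y.round(2),"tz",Rm(o["ee_rot"])[:,2].round(3),"F",np.round(o["force"],1),"w",round(o["width"],4),"ff",round(o["finger_force"],1),"j",np.round(o["joints"],2))
E
python3 -c "
from h import *
st();plan([.508,.148,.20],99.4)"
```

```text
t 1.6 tcp [0.2756 0.5887 0.2313] yaw 154.91 tz [-0. -0. -1.] F [-0.   0.8  0.5] w 0.0857 ff 0.0 j [ 0.96  0.25  1.56 -0.    1.34 -0.17]
row [-39.73, -30.06, 3.13] [-0.0, 0.0, 55.51] rows>=10
```

Request:
carry_out(
  targets=[
    [-39.7,-30.1,3.1,0,0,55.5,5],
    [-39.7,-30.1,3.1,0,0,55.5,5],
    [-39.7,-30.1,3.1,0,0,55.5,5],
    [-39.7,-30.1,3.1,0,0,55.5,5],
    [-39.7,-30.1,3.1,0,0,55.5,5],
    [-39.7,-30.1,3.1,0,0,55.5,5],
    [-39.7,-30.1,3.1,0,0,55.5,5],
    [-39.7,-30.1,3.1,0,0,55.5,5],
    [-39.7,-30.1,3.1,0,0,55.5,5],
    [-39.7,-30.1,3.1,0,0,55.5,5],
    [-39.7,-30.1,3.1,0,0,55.5,5],
    [-39.7,-30.1,3.1,0,0,55.5,5],
  ],
)

```text
t: 2.8
tool_pos: [0.5078, 0.1469, 0.2003]
ee_rot: [-0.0, 0.648, 0.762, 0.0]
force: [0.3, 0.4, 0.6]
width: 0.0499
finger_force: 0.0
```

```bash
python3 - <<'E'
from h import *
st()
w=snapshot("wrist");cv2.imwrite("pics/w1.png",w["color"]);print(np.round(w["origin"],4),w["camera_matrix"],w["k1"])
print(proj(w,[[.505,.168,.02],[.5326,.0028,.003],[.5965,-.1276,.128],[.508,.148,0]]).round())
E
```

```text
t 2.8 tcp [0.5078 0.1469 0.2003] yaw 99.28 tz [-0.  0. -1.] F [0.3 0.4 0.6] w 0.0499 ff 0.0 j [ 0.07 -0.01  1.89  0.    1.26 -0.1 ]
[0.4971 0.2195 0.3444] [[375.3767388    0.         316.74126583]
 [  0.         375.3767388  242.19594326]
 [  0.           0.           1.        ]] -0.0305228433286338
[[316. 190.]
 [317. 348.]
 [366. 570.]
 [316. 208.]]
```

View pics/w1.png

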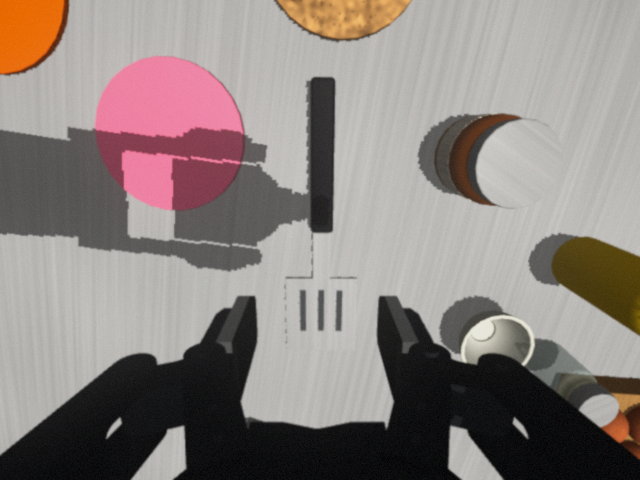

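The wrist view shows the handle running from (322, 78) to (321, 232) and the blade centred on column 321, from row 278 to about 350. It is aligned with the gripper to within about 1°.

```bash
python3 - <<'E'
from h import *
w=snapshot("wrist")
A=atz(w,[(323,78),(321,231.5)],.02);B=atz(w,[(321,310)],.003)
print(A.round(4),B.round(4),np.linalg.norm(A[0]-A[1]))
d=B[0]-A[0];print(np.degrees(np.arctan2(d[1],d[0])), np.degrees(np.arctan2(*(A[1]-A[0])[[1,0]])))
u=d[:2]/np.linalg.norm(d[:2]);
o=A[:,:2]+np.outer([.09,-.04],u);print("origins",o.round(4));g=o.mean(0)+.022*u;print("grip",g.round(4))
yaw=np.degrees(np.arctan2(-u[1],-u[0]));plan([g[0],g[1],.004],yaw)
E
```

```text
[[0.4954 0.2592 0.02  ]
 [0.5149 0.1331 0.02  ]] [[0.5295 0.0477 0.003 ]] 0.12756460246151977
-80.82422337140599 -81.17189544393123
origins [[0.5097 0.1703]
 [0.5086 0.1726]]
grip [0.5126 0.1498]
row [0.03, 0.57, 19.63] [-0.01, -0.02, 0.29] rows>=4
```

Request:
carry_out(
  targets=[
    [0,0.5,5,0,0,0.3,5],
    [0,0.5,10,0,0,0.3,5],
    [0,0.5,14,0,0,0.3,5],
    [0,0.5,17,0,0,0.3,5],
    [0,0.5,18.5,0,0,0.3,5],
    [0,0.5,19.5,0,0,0.3,5],
    [0,0.5,19.5,0,0,0.3,5],
    [0,0.5,19.5,0,0,0.3,1],
    [0,0.5,19.5,0,0,0.3,1],
    [0,0.5,19.5,0,0,0.3,1],
    [0,0.5,19.5,0,0,0.3,1],
    [0,0.5,19.5,0,0,0.3,1],
  ],
  squeeze=110,
)

```text
t: 4.1
tool_pos: [0.514, 0.1488, 0.0074]
ee_rot: [0.001, 0.649, 0.761, 0.001]
force: [-1.3, 0.4, 6.6]
width: 0.017
finger_force: 108.8
```

Request:
carry_out(
  targets=[
    [0,0,-1,0,0,0,1],
    [0,0,-3,0,0,0,1],
    [0,0,-6,0,0,0,1],
    [0,0,-10,0,0,0,1],
    [0,0,-14,0,0,0,1],
    [0,0,-17,0,0,0,1],
    [0,0,-18,0,0,0,1],
    [0,0,-18,0,0,0,1],
  ],
)

```text
t: 4.9
tool_pos: [0.5133, 0.1486, 0.187]
ee_rot: [0.001, 0.649, 0.761, 0.001]
force: [0.2, -0.2, -1.9]
width: 0.0168
finger_force: 108.0
```

```bash
python3 - <<'E'
from h import *
st()
w=snapshot("wrist");s=snapshot("scene")
L=np.zeros((400,800,3),np.uint8);L[:300,:400]=cv2.resize(w["color"],(400,300))
tc=get_obs()["tool_pos"];p=proj(s,[tc])[0].round().astype(int);print(p)
x0=max(0,min(p[0]-110,420));y0=max(0,p[1]-90)
L[:400,400:]=cv2.resize(s["color"][y0:y0+200,x0:x0+200],(400,400));print(x0,y0)
cv2.imwrite("pics/l1.png",np.clip(L*1.4,0,255).astype(np.uint8))
E
```

```text
t 4.9 tcp [0.5133 0.1486 0.187 ] yaw 99.11 tz [ 0.004  0.    -1.   ] F [ 0.2 -0.2 -1.9] w 0.0168 ff 108.0 j [ 0.07  0.02  1.89  0.    1.23 -0.09]
[375 223]
265 133
```

View pics/l1.png

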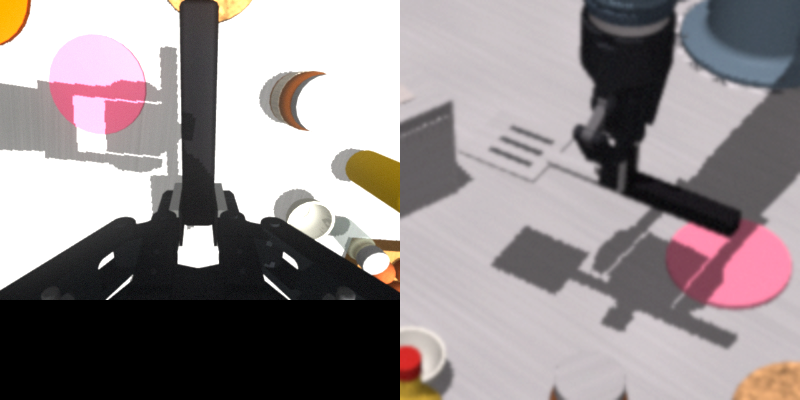

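The turner is held near the front of its handle and looks level. In the scene crop, the blade's left corner is at (460, 150) and its front corner at (535, 180). I'll check its pitch by projecting the expected corners.

```bash
python3 - <<'E'
from h import *
s=snapshot("scene");t=snapshot("top");o=get_obs();g=o["tool_pos"];x=-Rm(o["ee_rot"])[:,0];x[2]=0;n=np.array([x[1],-x[0],0])
for p in(-6,-3,0,3,6):
    X=x*np.cos(np.radians(p))+[0,0,np.sin(np.radians(p))]
    C=[g-[0,0,.0074]+X*a+n*b for a,b in((.148,.035),(.148,-.035),(.068,.035),(.068,-.035),(-.112,0))]
    print(p,((proj(s,C)-[265,133])*2+[400,0]).round().tolist(),proj(t,C).round(1)[[0,4]].tolist())
d=recognise("top","turner");print([(a["conf"],np.array(a["rect"])*[640,480,640,480]) for a in d])
E
```

```text
-6 [[502.0, 125.0], [461.0, 165.0], [574.0, 146.0], [534.0, 189.0], [737.0, 222.0]] [[348.6, 240.5], [223.4, 239.9]]
-3 [[501.0, 118.0], [460.0, 159.0], [574.0, 143.0], [534.0, 186.0], [737.0, 228.0]] [[349.1, 240.0], [223.7, 240.3]]
0 [[501.0, 112.0], [460.0, 152.0], [574.0, 140.0], [534.0, 183.0], [736.0, 233.0]] [[349.3, 239.6], [224.2, 240.6]]
3 [[501.0, 106.0], [459.0, 146.0], [574.0, 137.0], [534.0, 180.0], [735.0, 237.0]] [[349.4, 239.2], [224.7, 240.9]]
6 [[501.0, 99.0], [460.0, 140.0], [574.0, 134.0], [534.0, 177.0], [734.0, 242.0]] [[349.3, 238.8], [225.4, 241.2]]
[(0.71, array([222.592, 206.688, 352.   , 242.688]))]
```

```bash
python3 - <<'E'
from h import *
st();plan([.639,.0452,.187],76.2);plan([.639,.0452,.123],76.2)
E
```

```text
t 5.15 tcp [0.5112 0.1485 0.183 ] yaw 99.11 tz [-0.004 -0.    -1.   ] F [-0.5  0.4 -2.5] w 0.0171 ff 108.0 j [ 0.07  0.02  1.9  -0.    1.23 -0.09]
row [-12.22, 10.98, -0.45] [-0.24, 0.03, 22.91] rows>=4
row [-12.22, 11.01, 5.95] [-0.24, 0.03, 22.91] rows>=4
```

Request:
carry_out(
  targets=[
    [-3.2,2.8,0,0,0,6,1],
    [-6.2,5.5,0,0,0,12,1],
    [-9.2,8.3,0,0,0,18,1],
    [-12.2,11,0,0,0,22.9,1],
    [-12.2,11,3,0,0,22.9,1],
    [-12.2,11,5,0,0,22.9,1],
    [-12.2,11,6.4,0,0,22.9,1],
    [-12.2,11,6.4,0,0,22.9,1],
    [-12.2,11,6.4,0,0,22.9,1],
  ],
  squeeze=120,
)

```text
t: 6.05
tool_pos: [0.6404, 0.0458, 0.1212]
ee_rot: [-0.0, 0.787, 0.617, -0.0]
force: [0.9, 0.4, -1.0]
width: 0.0165
finger_force: 121.7
```

```bash
python3 - <<'E'
from h import *
st();s=snapshot("scene");t=snapshot("top");st();st()
L=np.zeros((600,800,3),np.uint8)
L[:,:400]=cv2.resize(s["color"][135:315,170:290],(400,600));L[:400,400:]=cv2.resize(t["color"][160:280,300:420],(400,400))
cv2.imwrite("pics/p1.png",np.clip(L*1.5,0,255).astype(np.uint8))
E
```

```text
t 6.05 tcp [0.6404 0.0458 0.1212] yaw 76.23 tz [-0.  0. -1.] F [ 0.9  0.4 -1. ] w 0.0165 ff 121.7 j [-0.1   0.34  1.65 -0.    1.15  0.14]
t 6.15 tcp [0.6413 0.0457 0.1228] yaw 76.24 tz [ 0.003 -0.    -1.   ] F [-0.5 -0.3 -1.2] w 0.0165 ff 121.7 j [-0.1   0.34  1.65 -0.    1.15  0.14]
t 6.15 tcp [0.6413 0.0457 0.1228] yaw 76.24 tz [ 0.003 -0.    -1.   ] F [-0.5 -0.3 -1.2] w 0.0165 ff 121.7 j [-0.1   0.34  1.65 -0.    1.15  0.14]
```

View pics/p1.png

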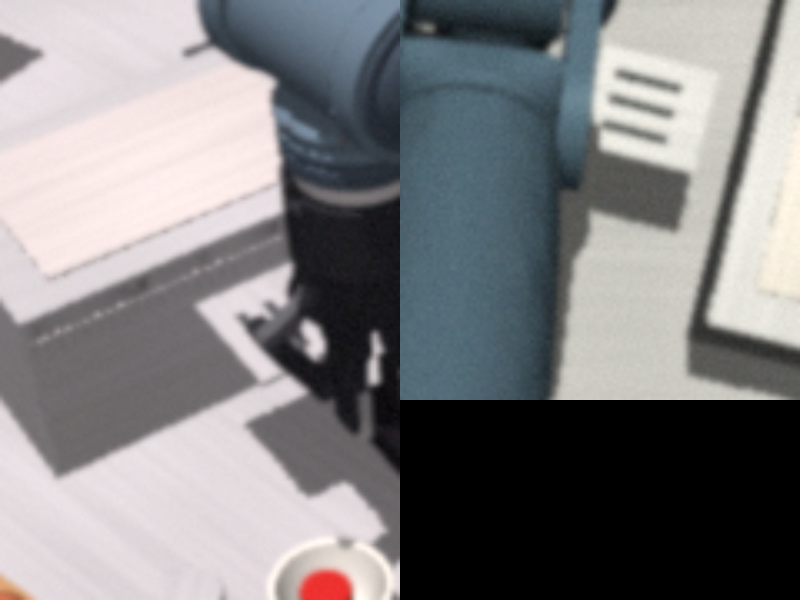

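The blade is parallel to the slot, about 33 mm from it. I'll triangulate the tip corner to check its height.

```bash
python3 - <<'E'
from h import *
t=snapshot("top");s=snapshot("scene")
print(tri(t,(395.4,181),s,(229.1,225.9)))
o=get_obs();g=np.array([.640,.0455,.1215-.0062]);x=-Rm(o["ee_rot"])[:,0];n=np.array([-x[1],x[0],0])
for b in(.035,-.035):
  C=g+x*.148+n*b;print("expected",C.round(4),proj(t,[C]).round(1),proj(s,[C]).round(1))
E
```

```text
(array([ 0.63943673, -0.10629459,  0.11637861]), np.float64(0.002842918115617946))
expected [ 0.6388 -0.1066  0.1153] [[395.  181.8]] [[228.6 226. ]]
expected [ 0.5708 -0.0899  0.1153] [[387.4 211.7]] [[259.8 212.2]]
```

Request:
carry_out(
  targets=[
    [-1,0,0,0,0,0,1],
    [-2,0,0,0,0,0,1],
    [-2.8,0,0,0,0,0,1],
    [-3.4,0,0,0,0,0,1],
    [-4,0,0,0,0,0,1],
    [-4,0,0,0,0,0,1],
  ],
)

```text
t: 6.85
tool_pos: [0.6307, 0.0058, 0.1213]
ee_rot: [0.0, 0.787, 0.617, -0.0]
force: [0.3, 0.5, -1.6]
width: 0.0165
finger_force: 121.7
```

```bash
python3 - <<'E'
from h import *
st();s=snapshot("scene");t=snapshot("top");st()
L=np.zeros((600,800,3),np.uint8)
L[:,:400]=cv2.resize(s["color"][170:260,190:250],(400,600));L[:400,400:]=cv2.resize(t["color"][160:240,360:440],(400,400))
cv2.imwrite("pics/p2.png",np.clip(L*1.5,0,255).astype(np.uint8))
E
```

```text
t 6.85 tcp [0.6307 0.0058 0.1213] yaw 76.15 tz [-0. -0. -1.] F [ 0.3  0.5 -1.6] w 0.0165 ff 121.7 j [-0.17  0.32  1.68 -0.    1.14  0.07]
t 6.95 tcp [0.6309 0.0066 0.1213] yaw 76.2 tz [ 0.  0. -1.] F [-0.   0.5 -2.2] w 0.0162 ff 121.7 j [-0.17  0.32  1.68  0.    1.14  0.07]
```

View pics/p2.png

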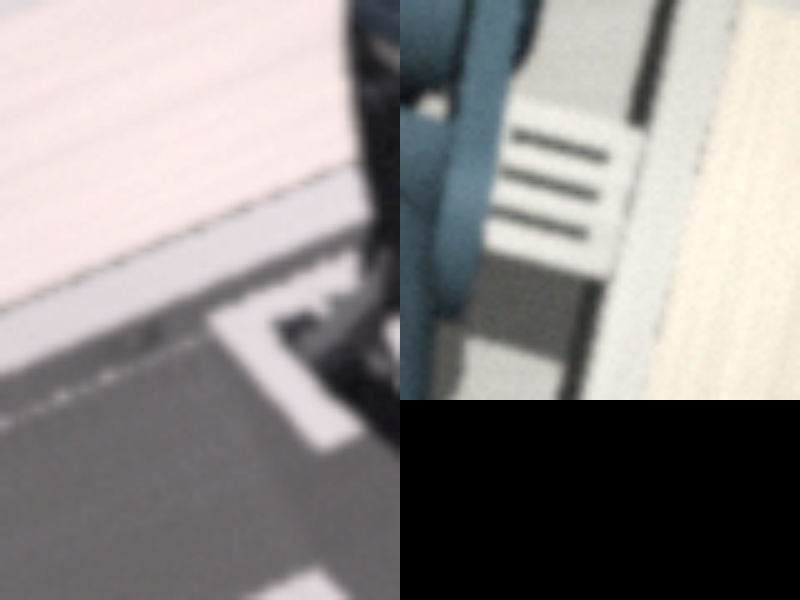

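The tip is flush with the wall. The blade corner at (208, 318) sits just above the wall's top line at (200, 338). I'll raise it 2 mm and insert 22 mm more.

Request:
carry_out(
  targets=[
    [0,0,-0.2,0,0,0,1],
    [-0.7,0,-0.2,0,0,0,1],
    [-1.4,0,-0.2,0,0,0,1],
    [-2,0,-0.2,0,0,0,1],
    [-2.5,0,-0.2,0,0,0,1],
    [-2.5,0,-0.2,0,0,0,1],
  ],
)

```text
t: 7.55
tool_pos: [0.6247, -0.0184, 0.1233]
ee_rot: [-0.0, 0.787, 0.617, -0.0]
force: [-0.1, 0.4, -1.3]
width: 0.0163
finger_force: 121.7
```

Request:
carry_out(
  targets=[
    [0,0,-0.6,0,0,0,1],
    [-0.05,0,-1.4,0,0,0,1],
    [-0.1,0,-2.2,0,0,0,1],
    [-0.25,0,-3.3,0,0,0,1],
    [-0.5,0,-4.6,0,0,0,1],
    [-0.95,0,-6,0,0,0,1],
    [-1.5,0,-7.2,0,0,0,1],
    [-2.1,0,-8.4,0,0,0,1],
    [-2.8,0,-9.6,0,0,0,1],
    [-2.8,0,-9.6,0,0,0,1],
  ],
)

```text
t: 8.55
tool_pos: [0.6194, -0.0461, 0.2223]
ee_rot: [0.002, 0.787, 0.617, 0.001]
force: [0.5, 2.2, -1.3]
width: 0.0168
finger_force: 121.6
```

```bash
python3 - <<'E'
from h import *
st();s=snapshot("scene");t=snapshot("top");st()
L=np.zeros((400,800,3),np.uint8)
L[:,:400]=cv2.resize(s["color"][80:280,130:330],(400,400));L[:400,400:]=cv2.resize(t["color"][120:290,340:510],(400,400))
cv2.imwrite("pics/p3.png",np.clip(L*1.4,0,255).astype(np.uint8))
E
```

```text
t 8.55 tcp [ 0.6194 -0.0461  0.2223] yaw 76.16 tz [ 0.005 -0.001 -1.   ] F [ 0.5  2.2 -1.3] w 0.0168 ff 121.6 j [-0.26  0.18  1.65 -0.    1.31 -0.01]
t 8.65 tcp [ 0.6187 -0.045   0.22  ] yaw 76.21 tz [ 0.002 -0.    -1.   ] F [ 0.8  1.8 -3.1] w 0.0165 ff 121.6 j [-0.26  0.19  1.65  0.    1.31 -0.01]
```

View pics/p3.png

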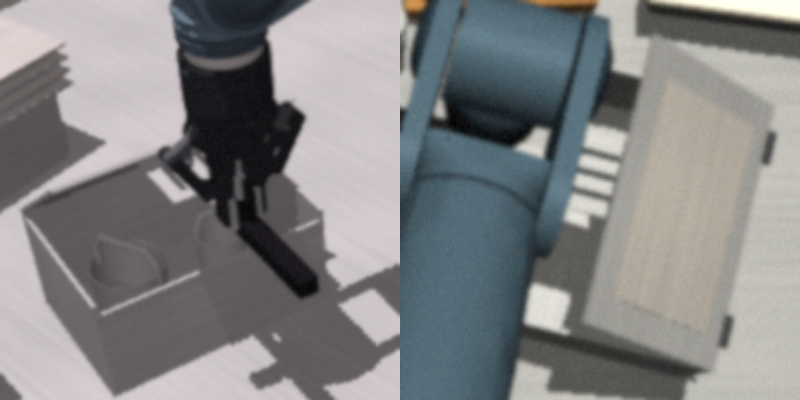

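The cover is up about 35° on the blade, and one pail is visible in the well at scene-crop pixel (125, 265). I'll carry on along the arc.

Request:
carry_out(
  targets=[
    [-0.85,0,-1.1,0,0,0,1],
    [-1.8,0,-2.1,0,0,0,1],
    [-2.8,0,-3,0,0,0,1],
    [-3.9,0,-3.85,0,0,0,1],
    [-5.05,0,-4.6,0,0,0,1],
    [-6.3,0,-5.1,0,0,0,1],
    [-7.5,0,-5.5,0,0,0,1],
    [-8.8,0,-5.8,0,0,0,1],
    [-10.2,0,-5.9,0,0,0,1],
    [-11.5,0,-5.9,0,0,0,1],
    [-12.9,0,-5.9,0,0,0,1],
    [-14.2,0,-5.9,0,0,0,1],
  ],
)

```text
t: 9.85
tool_pos: [0.5839, -0.1839, 0.2779]
ee_rot: [-0.0, 0.787, 0.617, -0.0]
force: [0.3, 0.3, -1.6]
width: 0.017
finger_force: 121.7
```

Request:
carry_out(
  targets=[
    [-1.2,0,0,0,0,0,1],
    [-2.4,0,0,0,0,0,1],
    [-3.4,0,0,0,0,0,1],
    [-4.2,0,0,0,0,0,1],
    [-4.2,0,0,0,0,0,1],
  ],
)

```text
t: 10.35
tool_pos: [0.5775, -0.2094, 0.2787]
ee_rot: [-0.011, 0.785, 0.619, 0.012]
force: [8.5, 49.4, 7.4]
width: 0.0165
finger_force: 122.8
```

```bash
python3 - <<'E'
from h import *
st();t=snapshot("top")
for d in regions_of("top","cover"):
    v,u=np.nonzero(d["region"]);print(d["conf"],np.array(d["rect"])*[640,480,640,480],u.mean(),v.mean())
xw=np.array([-.239,-.971,0]);yw=np.array([.971,-.239,0]);h=np.array([.575,-.215,.124])+.09*xw
for th in(90,100,109):
    r=np.radians(th);print(th,proj(t,[h+b*yw+a*(-xw*np.cos(r)+[0,0,np.sin(r)]) for a in(0,.18) for b in(-.13,.13)]).round().tolist())
E
```

```text
t 10.35 tcp [ 0.5775 -0.2094  0.2787] yaw 76.53 tz [ 0.006  0.032 -0.999] F [ 8.5 49.4  7.4] w 0.0165 ff 122.8 j [-0.54  0.13  1.6   0.03  1.42 -0.31]
0.55 [486.784 146.784 556.48  282.384] 520.3397203521491 249.56706369756603
0.5 [167.168 220.08  225.024 275.712] 196.96715643906654 247.6897147796024
90 [[471.0, 277.0], [497.0, 165.0], [496.0, 273.0], [526.0, 141.0]]
100 [[471.0, 277.0], [497.0, 165.0], [512.0, 277.0], [542.0, 146.0]]
109 [[471.0, 277.0], [497.0, 165.0], [525.0, 281.0], [554.0, 150.0]]
```

The cover has reached its stop (49 N along the push). I'm backing off.

Request:
carry_out(
  targets=[
    [2,0,0,0,0,0,1],
    [5,0,0,0,0,0,1],
    [9,0,0,0,0,0,1],
    [14,0,0,0,0,0,1],
    [19,0,0,0,0,0,1],
    [24,0,0,0,0,0,1],
    [24,0,0,0,0,0,1],
  ],
)

```text
t: 11.15
tool_pos: [0.6321, 0.0149, 0.2782]
ee_rot: [-0.001, 0.785, 0.62, 0.001]
force: [-1.2, -0.6, -1.6]
width: 0.0164
finger_force: 121.7
```

```bash
python3 - <<'E'
from h import *
st();t=snapshot("top");s=snapshot("scene");w=snapshot("wrist")
cv2.imwrite("pics/topA.png",t["color"]);cv2.imwrite("pics/scA.png",s["color"])
for n,c in(("top",t),("scene",s)):
  for m in("cover","pail","slim_pail","turner","pail_handle"):
    for d in regions_of(n,m):
      v,u=np.nonzero(d["region"]);print(n,m,round(d["conf"],2),(np.array(d["rect"])*[640,480,640,480]).round(1),u.mean().round(1),v.mean().round(1))
L=np.zeros((600,800,3),np.uint8)
L[:300,:400]=cv2.resize(s["color"][100:280,130:370],(400,300));L[300:,:400]=cv2.resize(w["color"],(400,300));L[:533,400:]=cv2.resize(t["color"][130:290,380:500],(400,533))
cv2.imwrite("pics/p4.png",np.clip(L*1.5,0,255).astype(np.uint8))
E
```

```text
t 11.15 tcp [0.6321 0.0149 0.2782] yaw 76.62 tz [ 0.     0.002 -1.   ] F [-1.2 -0.6 -1.6] w 0.0164 ff 121.7 j [-0.16  0.17  1.56  0.    1.41  0.08]
top cover 0.9 [475.1 150.2 558.2 280.4] 514.1 218.8
top cover 0.4 [436.  185.  469.7 198.2] 449.9 192.4
top pail 0.71 [386.4 145.  553.8 279.2] 475.0 217.3
top pail 0.6 [428.3 176.6 468.5 216.6] 449.2 194.8
top slim_pail 0.65 [420.5 222.5 450.4 249.8] 435.0 237.6
top turner 0.77 [285.1 145.4 423.6 202.5] 380.3 175.7
top pail_handle 0.71 [432.8 187.6 466.4 200.5] 451.4 192.0
scene cover 0.78 [110.6  67.6 240.  185.7] 177.0 123.7
scene pail 0.56 [174.9 196.3 213.9 236.2] 192.2 214.0
scene pail 0.28 [429.  311.7 503.5 374.3] 465.6 340.6
scene slim_pail 0.62 [227.  180.  250.3 216.5] 238.2 196.7
scene slim_pail 0.25 [174.8 195.4 215.4 234.9] 192.5 213.8
scene turner 0.63 [207.4 142.4 311.6 221.5] 265.2 183.7
scene pail_handle 0.61 [175.2 196.4 213.4 219.2] 193.1 205.3
```

View pics/p4.png

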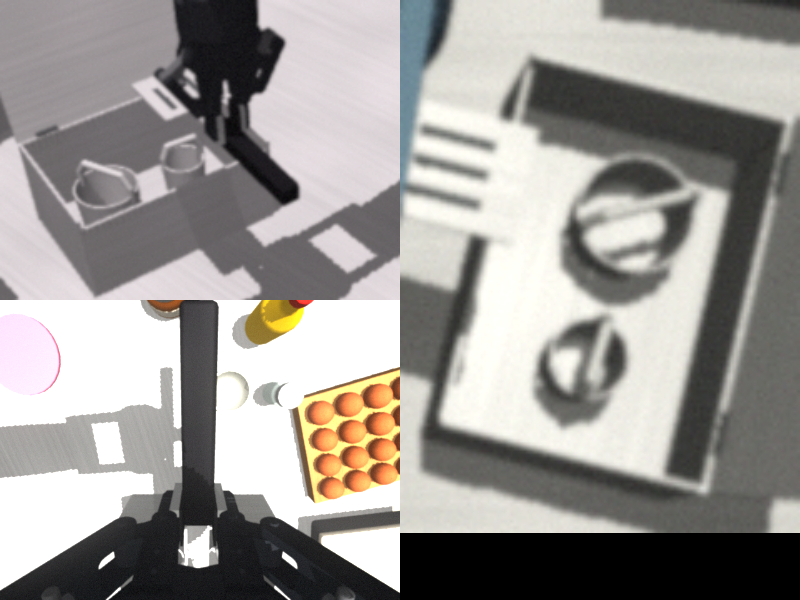

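The cover is at its stop and stays there. The wide pail is the upper one in the top view, with its handle from (580, 215) to (697, 190) in the crop. The turner is unchanged in the grip, so I'll take it back.

```bash
python3 - <<'E'
from h import *
s=cv2.imread("pics/scA.png");ss=snapshot("scene");o=get_obs();g=np.array([.632,.0149,.278-.0055]);x=-Rm(o["ee_rot"])[:,0];x[2]=0;n=np.array([-x[1],x[0],0])
for p in(-4,-2,0,2,4):
    X=x*np.cos(np.radians(p))+[0,0,np.sin(np.radians(p))]
    C=[g+X*a+n*b for a,b in((.148,.035),(.148,-.035),(-.112,0))];print(p,((proj(ss,C)-[130,100])/.6).round(0).tolist())
plan([.513,.1488,.278],99.3)
E
```

```text
-4 [[135.0, 93.0], [191.0, 71.0], [294.0, 195.0]]
-2 [[134.0, 89.0], [191.0, 67.0], [294.0, 199.0]]
0 [[133.0, 85.0], [190.0, 63.0], [294.0, 202.0]]
2 [[133.0, 81.0], [190.0, 60.0], [294.0, 205.0]]
4 [[132.0, 77.0], [190.0, 56.0], [294.0, 208.0]]
row [10.71, -14.84, 0.03] [0.0, 0.0, -23.1] rows>=4
```

Request:
carry_out(
  targets=[
    [3,-4,0,0,0,-6,1],
    [6,-8,0,0,0,-12,1],
    [9,-12,0,0,0,-18,1],
    [10.7,-14.8,0,0,0,-23.1,1],
    [10.7,-14.8,4,0,0,-23.1,1],
    [10.7,-14.8,9,0,0,-23.1,1],
    [10.7,-14.8,14,0,0,-23.1,1],
    [10.7,-14.8,18,0,0,-23.1,1],
    [10.7,-14.8,21,0,0,-23.1,1],
    [10.7,-14.8,23,0,0,-23.1,1],
    [10.7,-14.8,23,0,0,-23.1,1],
  ],
)

```text
t: 12.95
tool_pos: [0.5107, 0.1486, 0.0452]
ee_rot: [-0.002, 0.647, 0.762, -0.002]
force: [-0.6, -0.4, -0.8]
width: 0.0165
finger_force: 121.7
```

```bash
python3 - <<'E'
from h import *
st();s=snapshot("scene");t=snapshot("top");st();o=get_obs();g=np.array([*o["tool_pos"][:2],.048-.0055]);x=-Rm(o["ee_rot"])[:,0];x[2]=0;n=np.array([-x[1],x[0],0])
for p in(-6,-3,0,3):
    X=x*np.cos(np.radians(p))+[0,0,np.sin(np.radians(p))]
    C=[g+X*a+n*b+[0,0,c] for a,b,c in((.148,.035,0),(.148,-.035,0),(.068,.035,0),(-.112,0,.02))];print(p,((proj(s,C)-[290,230])*5).round(0).tolist())
cv2.imwrite("pics/p5.png",np.clip(cv2.resize(s["color"][230:350,290:450],(800,600),interpolation=cv2.INTER_CUBIC)*1.4,0,255).astype(np.uint8))
# blade corner refine: fit in numbers
d=regions_of("scene","turner")
for e in d[:1]:
    k=e["region"].astype(np.uint8);c=max(cv2.findContours(k,0,2)[0],key=cv2.contourArea)[:,0];print(e["conf"],"left",c[c[:,0].argmin()],"right",c[c[:,0].argmax()],"top",c[c[:,1].argmin()],"bot",c[c[:,1].argmax()])
print(proj(s,[g+x*.148+n*.035, g-x*.112+[0,0,.02]]).round(1))
E
```

```text
t 12.95 tcp [0.5107 0.1486 0.0452] yaw 99.31 tz [-0.007 -0.    -1.   ] F [-0.6 -0.4 -0.8] w 0.0165 ff 121.7 j [ 0.07  0.23  1.96 -0.    0.96 -0.09]
t 13.05 tcp [0.5138 0.1488 0.0489] yaw 99.31 tz [ 0.001  0.    -1.   ] F [ 0.8 -0.7 -0.8] w 0.0163 ff 121.7 j [ 0.07  0.23  1.95  0.    0.96 -0.09]
-6 [[39.0, 185.0], [133.0, 82.0], [208.0, 247.0], [680.0, 300.0]]
-3 [[37.0, 171.0], [131.0, 67.0], [208.0, 240.0], [679.0, 312.0]]
0 [[35.0, 157.0], [130.0, 54.0], [207.0, 234.0], [678.0, 323.0]]
3 [[35.0, 144.0], [130.0, 40.0], [208.0, 228.0], [676.0, 333.0]]
0.78 left [299 261] right [362 278] top [316 242] bot [360 279]
[[297.  261.4]
 [425.6 294.5]]
```

Pitch is about level. I'll lower the turner gently and release.

Request:
carry_out(
  targets=[
    [0,0,2,0,0,0,1],
    [0,0,3,0,0,0,1],
    [0,0,3.7,0,0,0,1],
    [0,0,4.1,0,0,0,1],
    [0,0,4.2,0,0,0,1],
    [0,0,4.2,0,0,0,1],
    [0,0,4.2,0,0,0,5],
    [0,0,4.2,0,0,0,5],
    [0,0,4.2,0,0,0,5],
    [0,0,4.2,0,0,0,5],
  ],
)

```text
t: 14.1
tool_pos: [0.5136, 0.1488, 0.0065]
ee_rot: [0.0, 0.647, 0.762, 0.0]
force: [0.5, -0.1, -0.4]
width: 0.05
finger_force: 0.0
```

Request:
carry_out(
  targets=[
    [0,0,-3,0,0,0,5],
    [0,0,-7,0,0,0,5],
    [0,0,-12,0,0,0,5],
    [0,0,-17,0,0,0,5],
    [0,0,-22,0,0,0,5],
    [0,0,-26,0,0,0,5],
    [0,0,-28,0,0,0,5],
    [0,0,-28,0,0,0,5],
  ],
)

```text
t: 14.9
tool_pos: [0.5152, 0.149, 0.2906]
ee_rot: [0.003, 0.647, 0.762, 0.003]
force: [-0.9, 1.2, 0.2]
width: 0.0502
finger_force: 0.0
```

```bash
python3 - <<'E'
from h import *
st();s=snapshot("scene");t=snapshot("top");w=snapshot("wrist")
d=regions_of("scene","turner")
for e in d[:1]:
    k=e["region"].astype(np.uint8);c=max(cv2.findContours(k,0,2)[0],key=cv2.contourArea)[:,0];print(e["conf"],"left",c[c[:,0].argmin()],"right",c[c[:,0].argmax()],"top",c[c[:,1].argmin()],"bot",c[c[:,1].argmax()])
for d in regions_of("wrist","turner"):
    rc=cv2.minAreaRect(max(cv2.findContours(d["region"].astype(np.uint8),0,2)[0],key=cv2.contourArea));print("w turner",d["conf"],rc)
    print(atz(w,cv2.boxPoints(rc),.01).round(3).tolist())
# pail: top image, handle
T={}
for n,c in(("top",t),("scene",s)):
  for m in("pail","slim_pail","pail_handle","cover"):
    for d in regions_of(n,m):
      k=d["region"];v,u=np.nonzero(k)
      rc=cv2.minAreaRect(np.c_[u,v].astype(np.float32))
      print(n,m,round(d["conf"],2),(np.array(d["rect"])*[640,480,640,480]).round(1),[np.round(q,1) for q in rc])
uv=lambda p:(p[0]*.3+380,p[1]*.3+130)
a,b=uv((580,215)),uv((697,190));print("handle ends top",a,b,atz(t,[a,b],.098-.01).round(4))
# rim centre (crop 632,217) at z .071
print("rim c",atz(t,[uv((632,217))],.071).round(4),"slim rim",atz(t,[uv((582,364))],.071).round(4))
E
```

```text
t 14.9 tcp [0.5152 0.149  0.2906] yaw 99.32 tz [ 0.008  0.001 -1.   ] F [-0.9  1.2  0.2] w 0.0502 ff 0.0 j [ 0.07 -0.07  1.79  0.    1.42 -0.09]
0.84 left [298 276] right [423 312] top [315 256] bot [414 318]
w turner 0.82 ((316.5, 200.5), (223.0, 59.0), 90.0)
[[0.465, 0.255, 0.01], [0.526, 0.265, 0.01], [0.573, 0.011, 0.01], [0.501, -0.001, 0.01]]
top pail 0.87 [428.4 178.4 468.8 214.7] [array([449. , 195.2]), array([35.4, 37. ]), np.float64(18.4)]
top slim_pail 0.59 [420.  226.2 451.7 249.2] [array([435.1, 238.7]), array([24.6, 28.2]), np.float64(63.4)]
top pail_handle 0.57 [434.3 188.1 465.9 200.6] [array([450.8, 192.1]), array([ 3.3, 33. ]), np.float64(76.9)]
top cover 0.61 [472.1 147.5 556.4 280.1] [array([514.4, 214.8]), array([ 55.1, 141.9]), np.float64(13.2)]
scene pail 0.86 [175.8 195.9 213.4 234.7] [array([192.2, 211. ]), array([37.2, 41.3]), np.float64(66.4)]
scene slim_pail 0.77 [224.4 178.  253.3 214.1] [array([239.2, 195.6]), array([27.2, 27.8]), np.float64(71.6)]
scene slim_pail 0.17 [252.2 305.6 291.3 386.1] [array([271., 346.]), array([80.8, 33.3]), np.float64(84.8)]
scene pail_handle 0.69 [428.  351.2 470.1 432.2] [array([453.2, 389.1]), array([35.2, 82.3]), np.float64(17.8)]
scene pail_handle 0.62 [177.4 196.  212.4 220.7] [array([195. , 206.9]), array([39.2, 15. ]), np.float64(20.1)]
scene cover 0.64 [112.5  67.3 249.3 185.9] [array([182.4, 124.6]), array([ 86.6, 122.1]), np.float64(71.3)]
handle ends top (554.0, 194.5) (589.1, 187.0) [[ 0.622  -0.4747  0.088 ]
 [ 0.641  -0.556   0.088 ]]
rim c [[ 0.6248 -0.5182  0.071 ]] slim rim [[ 0.5211 -0.4802  0.071 ]]
```

```bash
python3 - <<'E'
from h import *
s=snapshot("scene");t=snapshot("top")
p,e=tri(t,(451.1,191.5),s,(190.6,203.8));print("grip pt",p.round(4),e)
dv=np.array([np.cos(np.radians(13)),-np.sin(np.radians(13))])*16
A=atz(t,[np.array([451.1,191.5])-dv,np.array([451.1,191.5])+dv],.098);print(A.round(4),np.linalg.norm(A[1]-A[0]));q=A[1]-A[0];yaw=np.degrees(np.arctan2(q[1],q[0]));print("bar yaw",yaw, A.mean(0))
print("rim",atz(t,[(449,195.2)],.071).round(4),"slim",atz(t,[(435,238)],.071).round(4))
xw=np.array([-.239,-.971]);yw=np.array([.971,-.239])
for c in(A.mean(0)[:2],atz(t,[(435,238)],.071)[0,:2]):
    r=c-[.575,-.215];print("in well frame",(r@xw).round(3),(r@yw).round(3))
st()
g=A.mean(0)
for y in(yaw,yaw+180): 
    y=(y+180)%360-180;print(y);x=np.array([np.cos(np.radians(y)),np.sin(np.radians(y))]);plan([g[0]-.07*x[0],g[1]-.07*x[1],.27],y)
E
```

```text
grip pt [ 0.6263 -0.2401  0.0908] 0.005748811159104662
[[ 0.6137 -0.2008  0.098 ]
 [ 0.6316 -0.2718  0.098 ]] 0.0732337054277661
bar yaw -75.86283252634699 [ 0.62267438 -0.23633732  0.098     ]
rim [[ 0.6195 -0.2376  0.071 ]] slim [[ 0.5191 -0.2046  0.071 ]]
in well frame 0.009 0.051
in well frame 0.003 -0.057
t 15.65 tcp [0.5134 0.1488 0.2863] yaw 99.32 tz [ 0. -0. -1.] F [-0.4  0.2  0.2] w 0.05 ff 0.0 j [ 0.07 -0.07  1.79 -0.    1.42 -0.09]
-75.86283252634699
row [-32.8, 3.96, 1.63] [0.0, -0.0, 175.18] rows>=21
104.137167473653
row [-46.75, 5.14, 1.63] [0.0, 0.0, -4.82] rows>=10
```

Request:
carry_out(
  targets=[
    [-4.5,0.6,0.2,0,0,-0.6,5],
    [-9,1.2,0.4,0,0,-1.2,5],
    [-13.5,1.8,0.6,0,0,-1.8,5],
    [-18,2.4,0.8,0,0,-2.4,5],
    [-22.5,3,1,0,0,-3,5],
    [-27,3.6,1.2,0,0,-3.6,5],
    [-31,4.2,1.4,0,0,-4.8,5],
    [-34,4.6,1.6,0,0,-4.8,5],
    [-34,4.6,1.6,0,0,-4.8,5],
  ],
)

```text
t: 16.55
tool_pos: [0.6139, -0.1828, 0.2695]
ee_rot: [-0.0, 0.616, 0.787, -0.0]
force: [-0.6, 0.2, -0.4]
width: 0.0501
finger_force: 0.0
```

```bash
cat > pk.py <<'E'
from h import *
import sys,pickle
st();w=snapshot("wrist");pickle.dump(w,open(sys.argv[1],"wb"))
print("pred",proj(w,[[.624,-.238,.098]]).round())
for m in("pail","pail_handle","slim_pail"):
    for d in regions_of("wrist",m):
      v,u=np.nonzero(d["region"]);rc=cv2.minAreaRect(np.c_[u,v].astype(np.float32))
      print(m,round(d["conf"],2),(np.array(d["rect"])*[640,480,640,480]).round(1),[np.round(q,1) for q in rc])
E
python3 pk.py wA.pkl
```

```text
t 16.55 tcp [ 0.6139 -0.1828  0.2695] yaw 103.88 tz [-0.001 -0.    -1.   ] F [-0.6  0.2 -0.4] w 0.0501 ff 0.0 j [-0.47  0.2   1.55 -0.    1.4  -0.71]
pred [[312. 277.]]
pail 0.62 [273.7 221.1 358.6 314.2] [array([314. , 265.5]), array([85.6, 85.6]), np.float64(45.0)]
pail_handle 0.78 [306.5 223.6 318.6 315.6] [array([312.5, 269.5]), array([91., 11.]), np.float64(90.0)]
pail_handle 0.65 [2.000e-01 2.758e+02 3.514e+02 4.800e+02] [array([171., 390.]), array([353.1, 189.4]), np.float64(10.7)]
slim_pail 0.88 [184.3 176.9 252.3 242.6] [array([221.4, 209.3]), array([60.8, 69.3]), np.float64(63.4)]
```

Request:
carry_out(
  targets=[
    [-4,0,0,0,0,0,5],
    [-5.8,0,0,0,0,0,5],
    [-5.8,0,0,0,0,0,5],
  ],
)

```text
t: 17.05
tool_pos: [0.628, -0.2365, 0.2703]
ee_rot: [0.0, 0.615, 0.788, -0.0]
force: [0.4, 0.5, 0.4]
width: 0.0499
finger_force: 0.0
```

```bash
python3 pk.py wB.pkl
```

```text
t 17.05 tcp [ 0.628  -0.2365  0.2703] yaw 104.03 tz [ 0. -0. -1.] F [0.4 0.5 0.4] w 0.0499 ff 0.0 j [-0.53  0.27  1.46 -0.    1.41 -0.77]
pred [[310. 217.]]
pail 0.58 [269.4 168.1 359.4 258.6] [array([312.3, 212.1]), array([88.4, 88.4]), np.float64(61.2)]
pail_handle 0.8 [304.8 165.5 319.1 260.8] [array([311.5, 213.5]), array([95., 11.]), np.float64(90.0)]
pail_handle 0.71 [267.9 166.3 358.5 261.8] [array([312.8, 212.8]), array([87. , 87.7]), np.float64(45.0)]
slim_pail 0.91 [174.7 116.5 250.6 184.3] [array([214.9, 149.6]), array([67.4, 70.2]), np.float64(71.6)]
```

```bash
python3 - <<'E'
from h import *
import pickle
a,b=[pickle.load(open(f"w{k}.pkl","rb")) for k in"AB"]
print("handle",tri(a,(312.5,269.5),b,(311.5,213.5)));print("pail",tri(a,(314,265.5),b,(312.3,212.1)))
for w,h,p in((a,(312.5,269.5),(315,267.5)),(b,(311.5,213.5),(313.5,213))):
    print(atz(w,[h],.08).round(4),"@.098",atz(w,[h],.098).round(4),"rim",atz(w,[p],.071).round(4))
plan([.6245,-.2415,.098],104);plan([.6245,-.2415,.22],104)
E
```

```text
handle (array([ 0.62519313, -0.24087085,  0.07196813]), np.float64(0.00022342889982466578))
pail (array([ 0.62674109, -0.24322248,  0.05386546]), np.float64(0.0005509224617092604))
[[ 0.6244 -0.2379  0.08  ]] @.098 [[ 0.623 -0.231  0.098]] rim [[ 0.627  -0.2387  0.071 ]]
[[ 0.625  -0.2391  0.08  ]] @.098 [[ 0.6242 -0.2351  0.098 ]] rim [[ 0.627  -0.2401  0.071 ]]
row [-0.63, -0.5, 17.23] [-0.0, -0.03, 0.18] rows>=4
row [-0.62, -0.5, 5.03] [-0.0, -0.03, 0.18] rows>=2
```

Request:
carry_out(
  targets=[
    [-0.2,-0.3,4,0,0,0,4],
    [-0.2,-0.3,8,0,0,0,4],
    [-0.2,-0.3,12,0,0,0,4],
    [-0.2,-0.3,15,0,0,0,4],
    [-0.2,-0.3,17,0,0,0,4],
    [-0.2,-0.3,18.4,0,0,0,4],
    [-0.2,-0.3,19,0,0,0,4],
    [-0.2,-0.3,19,0,0,0,4],
  ],
  squeeze=60,
)

```text
t: 18.05
tool_pos: [0.6255, -0.2377, 0.0802]
ee_rot: [-0.0, 0.615, 0.789, 0.0]
force: [-0.4, -0.4, -0.5]
width: 0.0402
finger_force: 0.0
```

Request:
carry_out(
  targets=[
    [0,0,0,0,0,0,2],
    [0,0,0,0,0,0,1.4],
    [0,0,0,0,0,0,0],
    [0,0,0,0,0,0,0],
    [0,0,0,0,0,0,0],
    [0,0,0,0,0,0,0],
  ],
)

```text
t: 18.65
tool_pos: [0.626, -0.2386, 0.0818]
ee_rot: [0.001, 0.615, 0.789, -0.0]
force: [-1.5, -0.4, 5.0]
width: 0.0067
finger_force: 58.7
```

Request:
carry_out(
  targets=[
    [0,0,-0.5,0,0,0,0],
    [0,0,-1.5,0,0,0,0],
    [0,0,-3,0,0,0,0],
    [0,0,-5,0,0,0,0],
    [0,0,-7,0,0,0,0],
    [0,0,-9,0,0,0,0],
    [0,0,-11,0,0,0,0],
    [0,0,-13,0,0,0,0],
    [0,0,-15,0,0,0,0],
    [0,0,-17,0,0,0,0],
    [0,0,-18,0,0,0,0],
    [0,0,-18,0,0,0,0],
  ],
)

```text
t: 19.85
tool_pos: [0.6263, -0.2386, 0.2631]
ee_rot: [0.002, 0.615, 0.789, 0.0]
force: [0.7, 0.2, -1.9]
width: 0.0071
finger_force: 58.6
```

```bash
python3 - <<'E'
from h import *
st();s=snapshot("scene");t=snapshot("top");st()
C=[]
for n,c in(("top",t),("scene",s)):
    for d in regions_of(n,"trivet"):
        k=d["region"];b,g,r=c["color"][k].mean(0)
        if 90<r<160 and r>1.2*g>1.2*b and g>85: 
            cs=max(cv2.findContours(k.astype(np.uint8),0,2)[0],key=cv2.contourArea);p=atz(c,cs[:,0].astype(float),.008)
            (x,y),rr=cv2.minEnclosingCircle(p[:,:2].astype(np.float32)*1000);print(n,d["conf"],p.mean(0).round(4),x,y,rr);C.append(cv2.fitEllipse(cs)[0])
if len(C)==2: print("tri",tri(t,C[0],s,C[1]))
for n,c in(("top",t),("scene",s)):
    print(n,"jar",[(round(d["conf"],2),(np.array(d["rect"])*[640,480,640,480]).round()) for d in recognise(n,"bottle_a")])
plan([.496,.355,.26],99)
E
```

```text
t 19.85 tcp [ 0.6263 -0.2386  0.2631] yaw 104.12 tz [ 0.004 -0.002 -1.   ] F [ 0.7  0.2 -1.9] w 0.0071 ff 58.6 j [-0.53  0.27  1.48  0.    1.4  -0.78]
t 19.95 tcp [ 0.6252 -0.238   0.2597] yaw 104.12 tz [-0.001  0.    -1.   ] F [-0.6  0.4 -3.4] w 0.0066 ff 58.6 j [-0.53  0.27  1.48  0.    1.4  -0.78]
top 0.56 [0.4956 0.3567 0.008 ] 493.97381591796875 353.47772216796875 64.91407012939453
scene 0.75 [0.4998 0.363  0.008 ] 499.791015625 356.99810791015625 67.9244613647461
tri (array([0.4940281 , 0.35485321, 0.00304306]), np.float64(0.00014490724204558822))
top jar [(0.8, array([277., 112., 301., 152.])), (0.65, array([147., 163., 188., 198.]))]
scene jar [(0.92, array([252., 308., 293., 389.])), (0.6, array([430., 352., 471., 433.]))]
row [60.64, 1.95, -0.02] [-0.11, -0.1, 5.12] rows>=13
```

Request:
carry_out(
  targets=[
    [1,0,0,0,0,0,0],
    [3,0.1,0,0,0,0,0],
    [6,0.2,0,0,0,0,0],
    [10,0.3,0,0,0,0,0],
    [14,0.5,0,0,0,0,0],
    [18,0.6,0,0,0,0,0],
    [22,0.7,0,0,0,0,0],
    [26,0.9,0,0,0,0,0],
    [30,1,0,0,0,0,0],
    [34,1.1,0,0,0,0,0],
    [38,1.2,0,0,0,0,0],
    [42,1.4,0,0,0,0,0],
  ],
)

```text
t: 21.35
tool_pos: [0.5348, 0.1753, 0.2604]
ee_rot: [-0.0, 0.614, 0.789, 0.0]
force: [0.6, -0.6, -1.9]
width: 0.0066
finger_force: 58.5
```

Request:
carry_out(
  targets=[
    [4,0.1,0,0,0,0,0],
    [8,0.2,0,0,0,0,0],
    [11.5,0.3,0,0,0,0,0],
    [14.5,0.4,0,0,0,0,0],
    [16.7,0.5,0,0,0,0,0],
    [18,0.5,0,0,0,0,0],
    [18.6,0.5,0,0,0,0,0],
    [18.6,0.5,0,0,0,0,0],
    [18.6,0.5,3,0,0,0,0],
    [18.6,0.5,6,0,0,0,0],
    [18.6,0.5,9,0,0,0,0],
    [18.6,0.5,9,0,0,0,0],
  ],
)

```text
t: 22.55
tool_pos: [0.4934, 0.3516, 0.1651]
ee_rot: [-0.002, 0.615, 0.788, -0.005]
force: [-0.9, -0.2, -3.2]
width: 0.0066
finger_force: 58.7
```

```bash
python3 - <<'E'
from h import *
st();s=snapshot("scene");t=snapshot("top");st()
for m in("pail","trivet"):
  for n,c in(("top",t),("scene",s)):
    for d in regions_of(n,m)[:3]:
      v,u=np.nonzero(d["region"]);print(n,m,round(d["conf"],2),(np.array(d["rect"])*[640,480,640,480]).round(1),atz(c,[(u.mean(),v.mean())],.12).round(3))
E
```

```text
t 22.55 tcp [0.4934 0.3516 0.1651] yaw 104.03 tz [-0.009 -0.005 -1.   ] F [-0.9 -0.2 -3.2] w 0.0066 ff 58.7 j [ 0.43  0.22  1.72 -0.    1.22  0.19]
t 22.65 tcp [0.4964 0.3534 0.1706] yaw 104.05 tz [-0. -0. -1.] F [ 0.3 -0.7 -1.5] w 0.0066 ff 58.7 j [ 0.43  0.21  1.71 -0.    1.22  0.19]
top pail 0.65 [183.  220.6 206.7 259.9] [[0.5   0.331 0.12 ]]
scene pail 0.68 [113.4  68.1 292.7 279.1] [[ 0.562 -0.281  0.12 ]]
scene pail 0.58 [453.  269.  505.7 325.6] [[0.494 0.35  0.12 ]]
top trivet 0.88 [210.1 340.5 249.  393.2] [[0.234 0.244 0.12 ]]
top trivet 0.69 [237.4 273.8 292.6 330. ] [[0.369 0.179 0.12 ]]
top trivet 0.67 [473.1 152.1 556.2 282.4] [[ 0.559 -0.371  0.12 ]]
scene trivet 0.91 [431.4 314.4 501.1 373.7] [[0.586 0.389 0.12 ]]
scene trivet 0.74 [491.7 228.6 535.8 267.9] [[0.344 0.35  0.12 ]]
scene trivet 0.7 [509.6 278.9 573.8 326.6] [[0.43  0.441 0.12 ]]
```

Request:
carry_out(
  targets=[
    [0,0,2.5,0,0,0,0],
    [0,0,5,0,0,0,0],
    [0,0,7,0,0,0,0],
    [0,0,7.8,0,0,0,0],
    [0,0,8.2,0,0,0,0],
    [0,0,8.4,0,0,0,0],
    [0,0,8.5,0,0,0,0],
    [0,0,8.5,0,0,0,0],
  ],
)

```text
t: 23.65
tool_pos: [0.4967, 0.3545, 0.0863]
ee_rot: [0.0, 0.615, 0.789, 0.001]
force: [0.1, 0.3, -0.9]
width: 0.0066
finger_force: 58.6
```

Request:
carry_out(
  targets=[
    [0,0,0.1,0,0,0,0],
    [0,0,0.2,0,0,0,0],
    [0,0,0.3,0,0,0,0],
    [0,0,0.3,0,0,0,0],
  ],
)

```text
t: 24.05
tool_pos: [0.4967, 0.3546, 0.084]
ee_rot: [0.0, 0.615, 0.789, 0.001]
force: [-3.7, -0.7, 5.9]
width: 0.0065
finger_force: 59.6
```

Contact is confirmed (Fz rose from about -2 to +6 N). I'll release and retreat.

Request:
carry_out(
  targets=[
    [0,0,0,0,0,0,1.5],
    [0,0,0,0,0,0,3.5],
    [0,0,0,0,0,0,4],
    [0,0,0,0,0,0,4],
    [0,0,-1,0,0,0,4],
    [0,0,-3,0,0,0,4],
    [0,0,-6,0,0,0,4],
    [0,0,-10,0,0,0,4],
    [0,0,-14,0,0,0,4],
    [0,0,-18,0,0,0,4],
    [0,0,-20,0,0,0,4],
    [0,0,-20,0,0,0,4],
  ],
)

```text
t: 25.25
tool_pos: [0.4979, 0.3551, 0.2879]
ee_rot: [0.002, 0.615, 0.789, 0.004]
force: [0.7, -0.4, 0.9]
width: 0.0399
finger_force: 0.0
```

Request:
carry_out(
  targets=[
    [-3,-5,0,0,0,0,4],
    [-4,-10,0,0,0,0,4],
    [-4,-15,0,0,0,0,4],
    [-4,-18,0,0,0,0,4],
    [-4,-18,0,0,0,0,4],
  ],
)

```text
t: 25.75
tool_pos: [0.3274, 0.2705, 0.2806]
ee_rot: [-0.001, 0.614, 0.789, -0.001]
force: [0.3, 0.0, -0.1]
width: 0.0402
finger_force: 0.0
```

```bash
python3 - <<'E'
from h import *
st();s=snapshot("scene");t=snapshot("top")
L=np.zeros((600,800,3),np.uint8);L[:300,:400]=cv2.resize(s["color"],(400,300));L[300:,:400]=cv2.resize(t["color"],(400,300));L[:300,400:]=cv2.resize(s["color"][235:385,390:590],(400,300));L[300:,400:]=cv2.resize(s["color"][90:270,130:370],(400,300))
cv2.imwrite("pics/f.png",np.clip(L*1.4,0,255).astype(np.uint8))
E
```

```text
t 25.75 tcp [0.3274 0.2705 0.2806] yaw 104.2 tz [-0.002 -0.001 -1.   ] F [ 0.3  0.  -0.1] w 0.0402 ff 0.0 j [ 0.42 -0.36  2.05  0.    1.46  0.17]
```

View pics/f.png

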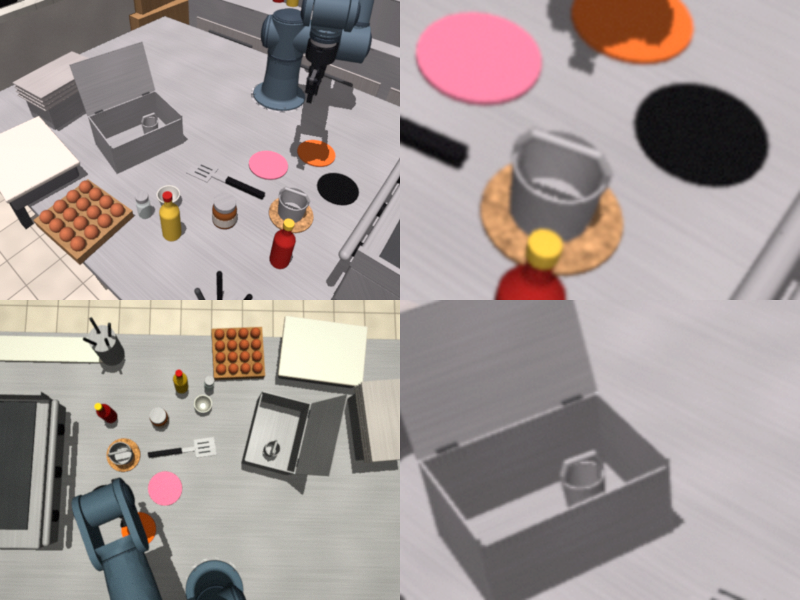

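The cover is open. The wide pail stands upright and wholly on the cork trivet (top-right crop, around (560, 190)). The slim pail is upright in the well at (583, 480), and the turner lies flat at its old place. I'm handing in.

```bash
python3 -c "
from workcell import *
print(close_job())"
```

```text
the job is handed in; nothing more can be done
None
```

The job is handed in at about 26 s of the 64 s allowed: the cover stays open at its stop, the turner lies flat at its old place same face up, the wide pail stands upright wholly on the cork trivet, and the slim pail is upright in the well; the one hard contact was about 49 N at the wrist, when the turner blade pushed the cover against its stop.

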